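# Load, close and start the mould press

### The job

Load the small green mould press and start it: push the aluminium mould frame by its black handle all the way in between the platens until it meets the back stop, then turn the four-spoked handwheel clockwise, pushing the spokes round with a fingertip, until the upper platen bears down firmly on the frame and the wheel goes tight. Only then press the green start button, and leave the press shut tight with the frame fully home. Grip and lift nothing, and leave the scalpel, pliers, ring dish and white-lidded pot beside the press where they are.

Things in the scene. Friction and masses are not known exactly. Their poses are not given: they have to be found in the camera images.
- mould_press: fixed mould press: green base 150 x 172 mm, 40 mm high, two columns, green crosshead with its top 196 mm up. Origin on the bench under the middle of the platens; x to its back (the way the frame goes in), y to its left, z up. The lower platen's top is at z = 60 mm; side guides leave 2 mm beside the frame. Things in front of the press are at most 26 mm high; a grey control box, 46 mm high, is at its right
- frame_center (a point): centre of the loose mould frame, an aluminium and steel block 86 x 64 x 26 mm, 0.35 to 0.7 kg, lying on the lower platen between the guides (a push of under 9 N slides it), 20 to 35 mm too far to the front at the start. It is home against the back stop when this centre stands right over the press origin (x = 0 in the press frame)
- handle_end (a point): middle of the flat front end of the frame's handle, a rod with a black knob 22 mm in diameter and 22 mm long, 73 mm above the bench, 125 mm in front of the frame's centre. Push here toward the back of the press; with the frame home this end is 125 mm in front of the press origin
- wheel_hub (a point): centre of the handwheel at the height of its spokes, on the vertical screw above the press origin; 236 mm above the bench with the wheel at 0 and 2.55 mm lower for each rad of turn. The hub is 38 mm in diameter and rises 14 mm above this point; crosshead and nut lie 18 mm or more below it at all times
- spoke_end (a point): centre of the black ball (18 mm in diameter) at the end of one of the four like spokes, 57 mm from the wheel's axis; the others stand at 90, 180 and 270 degrees from it. A spoke is a level steel bar 9 mm thick, free from 19 to 48 mm from the axis
- handwheel (a joint): turn of the wheel in rad, growing clockwise seen from above, which drives the upper platen down 16 mm a turn. The platen meets the frame at about 4.7; start 1.2 to 3.0. Steady friction of 0.12 N m (3 N at mid-spoke), stays where left. Once the platen bears on the frame it goes tight; 6 to 8 N at mid-spoke make it firm
- upper_platen: the moving upper platen, an aluminium plate 100 x 100 mm and 16 mm thick hung from the screw; origin at the middle of its underside, 98 mm above the bench with the wheel at 0; it presses on the frame's top, 86 mm above the bench
- start_button_top (a point): middle of the top of the round green start button, 22 mm in diameter, on the control box; pressed straight down, it springs back
- start_button (a joint): travel of the start button in m: 0 is up, 0.006 is fully down (4 N)
- scalpel: steel scalpel, 10 x 112 x 10 mm, lying in front of the press at its right; origin under its middle; leave alone
- ring_dish: round brass dish of rings, 50 mm in diameter and 13 mm high, in front of the press at its left; origin under its middle; leave alone
- talc_pot: little pot with a white lid, 45 mm in diameter and 25 mm high, in front of the press at its left; origin under its middle; leave alone
- pliers: bare steel half-round pliers, 47 x 80 x 12 mm, lying in front of the control box; origin under their middle; leave alone

How it is judged (in metres and radians):
On the way, in this order (a step that is already met when the one before it is completed fails the run):
1. the mould frame is pushed home against the back stop (x of frame_center in the frame of mould_press above -0.003 m), for 0.2 s.
2. the handwheel is turned until the upper platen bears firmly on the frame (x of frame_center in the frame of mould_press above -0.003 m and contact force between upper_platen and mould_frame above 12 N), for 0.3 s.
3. the start button is pressed down (value of joint start_button above 0.004 m and contact force between upper_platen and mould_frame above 12 N), for 0.04 s.
At the end, for the whole second after the job is handed in: the frame is home (its centre within 3 mm of the home point), the upper platen presses on it with more than 12 N, the wheel is at rest and the start button is up again after being pressed more than 4 mm (all of step 2 and value of joint start_button below 0.002 m and angle between frame_center's own z axis and vertical below 0.05 rad and velocity of joint handwheel between -0.05 and 0.05 rad/s); the robot touches nothing.
It fails at once if the start button is pressed before the platen bears on the frame (value of joint start_button above 0.004 m and contact force between upper_platen and mould_frame below 3 N).
It fails at once if the mould frame is lifted or tipped (height (world z) of frame_center above 0.085 m or height (world z) of frame_center below 0.063 m or angle between frame_center's own z axis and vertical above 0.2 rad).
It fails at once if the scalpel, pliers, ring dish or pot is moved by 2 cm or more (distance of any of scalpel, ring_dish, talc_pot, pliers from where it was at the start of the episode above 0.02 m).
It also fails if it takes over 51 s, if anything falls off the work surface, if the arm or the gripper's body presses on something with over 40 N, if the wrist force passes 120 N, or if a joint passes its speed limit or range.

### The arm

A 6-joint arm with a two-finger parallel gripper is mounted at the origin on a cart in front of the work surface, level with it; the furniture and walls round the work are solid. World frame = base frame: x ahead of the robot, y to its left, z up, the work surface at z = 0. Lengths are in mm, angles in degrees, forces in N, time in s.
With the tool pointing down it reaches from about 350 to 850 mm from the base axis. Payload 8.1 kg.
Tool frame: the origin (TCP) lies midway between the tips of the shut fingers; the grasp point (between the pads) lies 19 mm behind it; z points along the fingers, y is the line along which they close (so a half turn about z gives the same grasp; the last joint's range is limited). The gripper opens to 85 mm and grips with 20 to 120 N. Pads are 22 mm wide; open, the fingers measure 114 mm over their backs; the gripper's body (76 mm by 85 mm) begins 54 mm behind the grasp point. The pads swing forward as they close: fully open they stand 13 mm farther back than shut.
Start: joints at [68.503, 7.471, 85.268, -0, 87.261, -4.893], TCP at [171.434, 574.992, 231.292] pointing down, gripper open.
Joint ranges: [-169.43, 169.43], [-51.17, 129.36], [1.28, 143.12], [-76.62, 256.62], [0, 156.53], [-152.29, 152.29]. Speed limits (degrees/s): [136.94, 136.94, 159.86, 180, 180, 180].

### API

Orientations are given as [roll, pitch, yaw] about the fixed x, y, z axes, in that order (R = Rz(yaw) Ry(pitch) Rx(roll)).
In Python, from bench import sense, snapshot, camera_params, hand_in, masks_of, pinpoint gives the robot as it stands.
- The arm moves only by the tool step_arm, never from a script. Its argument "targets" is a list of rows, each an object with "angular": the turn, a rotation vector about the tool's x, y, z scaled (see below), a list of three; "dp": the shift along the tool's x, y, z scaled (see below), a list of three; "fingers": the closure, from 0 (fully open) to 1 (shut). A call has exactly 8 rows; each row is the pose to reach, as a shift and turn from the pose commanded when the call began, along the tool's axes at that moment, turning the shorter way round; what a row does not reach only later rows make up. The controller multiplies each number of a shift by 0.2 m and each number of a turn by 180 degrees. A row lasts 1/8 s, in which the tool goes at most 62.5 mm and 10.7 degrees, less where a joint would pass 70% of its speed; a pose out of reach is approached as far as the arm can. A call with a number of a shift or a turn outside -1 to 1 is refused whole. A call with a gripper value outside its range is refused whole. The fingers move at their own pace and stop on an object; "newtons" is the grip in N (left out, the last holds). Time passes only in rows, so rows that repeat a pose let the fingers close, or fill a call up. It gives the time, the measured TCP pose, the force, the opening and the grip force at its end, in the units of the state.
- sense(): the state, without advancing time (a new reading comes with each control period).
- snapshot(name): name is "scene" or "top"; returns the picture (384x512x3 uint8, blue, green, red); there is no depth.
- camera_params(name): a dict with "vfov" (degrees; the focal length in pixels is half the picture's height over the tangent of half this angle, whatever the lens; pixels are square), "cx", "cy" (the principal point, pixels), "R" (3x3) and "t" (3): a world point X has camera coordinates R X + t. Camera axes: x right, y down, z forward; pixel columns grow to the right and rows downward; lengths in mm; the calibration is good to about 2 mm. A picture is of the moment at which its call begins. camera_params takes no time and is no camera call.
- hand_in(): hands the job in; it is judged then, once.
Trained networks look in the newest picture that a camera, given by its name, has taken for a name from the list of things; names that differ only in an ending like _2 or _b are one class to them, and where a whole thing is asked for, a point or a joint stands for the part that bears it (a point fixed in the world has none). Each returns a list of dicts, best first, with "conf" (0 to 1); they miss things now and then, are a little off and sometimes report something else, mostly with a low value. They report only what shows in the picture. A call takes as long as a camera call.
- masks_of(camera, label): "pixels" (384x512 bool, what is visible of it) and "at" ([column, row] in pixels, amid what is visible of it).
- pinpoint(camera, label): "at" ([column, row] in pixels: a listed point, or the origin of a listed thing).
The state is a dict: "time": time; "joint_pos": joint angles; "qd": joint speeds; "joint_efforts": joint torques, N m; "tool_pos": TCP position; "tcp_rot": TCP orientation; "ft_force": force on the tool from outside, world axes, zero at the start; "wrist_torque": the same for the moment, N m; "finger_gap": finger opening in mm; "grip_force": force on a finger pad.
Only numpy, scipy, OpenCV 4.12 (cv2) and the standard library are available. Lean on these libraries where they do the work, as an engineer would, in place of code of your own. Each camera call takes 0.05 s, during which the arm holds its last target. There are 200 camera calls.

## Working session

There is one attempt and no reset: what is moved stays moved. The work goes in short steps, Python scripts to look and compute and a tool call to move; the robot and the scene stay as the last step left them, time stands still between calls to the robot, and variables do not carry over. Pictures are saved under pics/ and viewed, at most 10 in all, crops included, and the job is handed in when it is done.

Besides the shell and the picture viewer there is one more tool, called after "Call:" by a JSON object that holds its "method" and its "body", one argument or row to a line. step_arm: Moves the arm, as the interface text tells. Its arguments: {"type":"object","properties":{"targets":{"type":"array","items":{"type":"object","properties":{"angular":{"type":"array","items":{"type":"number","minimum":-1,"maximum":1}},"dp":{"type":"array","items":{"type":"number","minimum":-1,"maximum":1}},"fingers":{"type":"number"}}}},"newtons":{"type":"number"}},"required":["targets"]}

```bash
mkdir -p pics; ls
cat > h.py <<'E'
import numpy as np, cv2
from bench import *
def K(n):
    p=camera_params(n); f=192/np.tan(np.radians(p['vfov'])/2)
    return p,f
def ray(n,uv):
    p,f=K(n);R=np.array(p['R']);t=np.array(p['t'])
    d=R.T@np.array([(uv[0]-p['cx'])/f,(uv[1]-p['cy'])/f,1]);return -R.T@t,d
def atz(n,uv,z):
    c,d=ray(n,uv);return c+d*(z-c[2])/d[2]
def proj(n,X):
    p,f=K(n);c=np.array(p['R'])@np.array(X)+np.array(p['t']);return np.array([p['cx']+f*c[0]/c[2],p['cy']+f*c[1]/c[2]])
def tri(uvs):
    A=np.zeros((3,3));b=np.zeros(3)
    for n,uv in uvs:
        c,d=ray(n,uv);d=d/np.linalg.norm(d);P=np.eye(3)-np.outer(d,d);A+=P;b+=P@c
    return np.linalg.solve(A,b)
E
python3 - <<'E'
from h import *
np.set_printoptions(precision=1,suppress=True)
s=sense();print(s['time'],s['tool_pos'],s['tcp_rot'],s['ft_force'],s['finger_gap'])
for n in('scene','top'):
    im=snapshot(n);cv2.imwrite(f'pics/{n}0.png',im)
    p=camera_params(n);print(n,p)
    for l in('mould_press','frame_center','handle_end','wheel_hub','spoke_end','start_button_top','upper_platen','scalpel','ring_dish','talc_pot','pliers'):
        print(l,[(np.round(r['at'],1),round(r['conf'],2)) for r in pinpoint(n,l)[:5]])
print(sense()['time'])
E
```

```text
pics
0.0 [171.2 574.4 230.2] [-179.9   -0.   163.4] [ 0.2  0.4 -0.4] 85.48247749639064
scene {'vfov': 45.02214810688102, 'cx': 258.5030872245606, 'cy': 195.23338494869586, 'R': array([[ 0.5, -0.9, -0. ],
       [-0.6, -0.4, -0.7],
       [ 0.6,  0.3, -0.7]]), 't': array([-321.9,  434.3,  717.9])}
mould_press [(array([274.7, 226.1]), 0.67), (array([228.3, 249.5]), 0.49), (array([266.8, 208.1]), 0.27)]
frame_center [(array([266.7, 208.4]), 0.64)]
handle_end [(array([233.8, 249.9]), 0.78)]
wheel_hub [(array([278.2, 146.8]), 0.93), (array([273.3, 194.9]), 0.48)]
spoke_end [(array([283. , 169.1]), 0.92)]
start_button_top [(array([294.7, 253.8]), 0.6), (array([256.6, 311.7]), 0.55), (array([275.6, 219.7]), 0.41)]
upper_platen [(array([273. , 193.1]), 0.6)]
scalpel [(array([259.5, 310.5]), 0.67)]
ring_dish [(array([186.6, 253.4]), 0.72)]
talc_pot [(array([214.1, 235.7]), 0.75)]
pliers [(array([278.1, 294.7]), 0.81)]
top {'vfov': 42.34567709388302, 'cx': 259.95464173982816, 'cy': 190.97055539163705, 'R': array([[-0. , -1. ,  0. ],
       [-1. ,  0. , -0.1],
       [ 0.1, -0. , -1. ]]), 't': array([ -71.2,  535.8, 1259.2])}
mould_press [(array([252.7, 160.6]), 0.91)]
frame_center []
handle_end [(array([247.1, 217.3]), 0.82)]
wheel_hub [(array([258.9, 144.8]), 0.63)]
spoke_end [(array([272.1, 166.4]), 0.86), (array([256.9, 143.5]), 0.73)]
start_button_top [(array([297.8, 194.7]), 0.46)]
upper_platen [(array([259.1, 153. ]), 0.72), (array([246.9, 220.5]), 0.39)]
scalpel [(array([286.4, 241.5]), 0.5)]
ring_dish [(array([208.3, 223.6]), 0.87), (array([255.2, 161.4]), 0.23)]
talc_pot [(array([215.8, 198.1]), 0.55)]
pliers [(array([291.8, 223.9]), 0.75)]
1.2
```

Run:
```python
from h import *
a=cv2.imread('pics/scene0.png')[90:340,140:360];b=cv2.imread('pics/top0.png')[90:290,170:350]
cv2.imwrite('pics/s0c.png',cv2.resize(a,None,fx=2.4,fy=2.4,interpolation=3))
cv2.imwrite('pics/t0c.png',cv2.resize(b,None,fx=3,fy=3,interpolation=3))
np.set_printoptions(precision=1,suppress=True)
S={'mp':((274.7,226.1),(252.7,160.6)),'handle':((233.8,249.9),(247.1,217.3)),'hub':((278.2,146.8),(258.9,144.8)),'spoke':((283,169.1),(272.1,166.4)),'btn':((294.7,253.8),(297.8,194.7)),'plat':((273,193.1),(259.1,153))
,'scal':((259.5,310.5),(286.4,241.5)),'ring':((186.6,253.4),(208.3,223.6)),'talc':((214.1,235.7),(215.8,198.1)),'pl':((278.1,294.7),(291.8,223.9))}
for k,(u,v) in S.items():
    X=tri([('scene',u),('top',v)]);print(k,X,proj('scene',X)-u,proj('top',X)-v)
```

```text
mp [626.2 -62.2 -33.4] [-1.5  0.2] [ 1.1 -0.7]
handle [468.9 -47.   52.5] [-2.4  0.3] [ 1.6 -1.2]
hub [618.7 -71.7 224.9] [-0.2  0. ] [ 0.2 -0.1]
spoke [ 572.5 -102.8  218.4] [-1.6  0.2] [ 1.1 -0.7]
btn [ 519.4 -168.6   60.1] [ 1.8 -0.2] [-1.2  0.8]
plat [619.7 -69.4  92.7] [ 2.8 -0.4] [-2.   1.4]
scal [ 404.1 -146.3   -4.3] [-0.4  0.1] [ 0.3 -0.2]
ring [452.7  60.5 -10.8] [ 0.3 -0. ] [-0.2  0.1]
talc [522.6  38.1 -14.2] [-1.2  0.2] [ 0.8 -0.6]
pl [ 450.7 -162.1   -1.4] [-1.   0.1] [ 0.6 -0.4]
```

View pics/s0c.png

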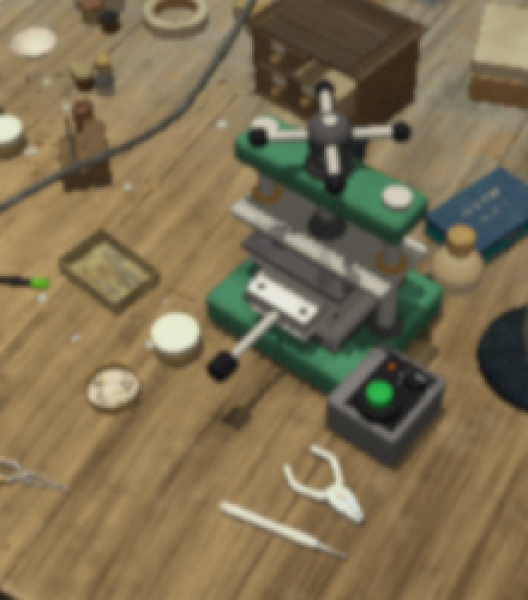

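View pics/t0c.png

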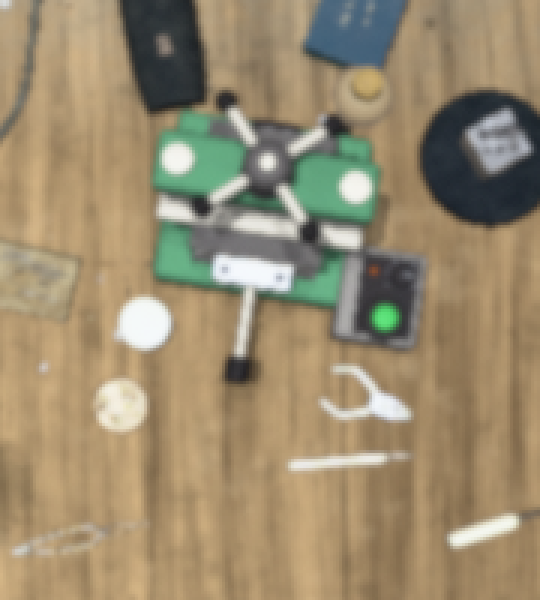

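The scene crop shows the press with the wheel up and the frame partly out, with its handle knob at about (232, 242). The top crop shows the hub at (259, 144.5), balls at (246,124), (282,132), (237,159), (273,167), knob end at (249, 213) and button at (298, 196).

Run:
```python
from h import *
np.set_printoptions(precision=1,suppress=True)
f=lambda c:(170+c[0]/3,90+c[1]/3)
g=lambda c:(140+c[0]/2.4,90+c[1]/2.4)
B=[(227,101),(335,126),(310,232),(202,207)]
P=np.array([atz('top',f(b),231) for b in B]);c=P.mean(0);print('balls',P,c,np.linalg.norm(P-c,axis=1),np.degrees(np.arctan2(*(P-c)[:,[1,0]].T)))
G=[(324,90),(401,131),(335,182),(259,136)]
Q=np.array([atz('scene',g(b),231) for b in G]);c=Q.mean(0);print('balls sc',Q,c,np.linalg.norm(Q-c,axis=1),np.degrees(np.arctan2(*(Q-c)[:,[1,0]].T)))
for a,b in zip(G,B):print(tri([('scene',g(a)),('top',f(b))]))
print('hubtop',atz('top',f((268,161)),245),tri([('scene',g((332,125))),('top',f((268,161)))]))
b1,b2=atz('top',f((177,157)),198),atz('top',f((356,187)),198);print('bolts',b1,b2,(b1+b2)/2,np.degrees(np.arctan2((b1-b2)[1],(b1-b2)[0]))-90)
print('handle',atz('top',f((236.5,381)),73),atz('top',f((250,287)),73),'net',atz('top',(247.1,217.3),73),atz('scene',g((213,375)),73))
print('btn',tri([('scene',g((379,393))),('top',f((385,318)))]),atz('top',f((385,318)),53),atz('scene',g((379,393)),53))
```

```text
balls [[ 664.8  -42.6  231. ]
 [ 645.5 -121.8  231. ]
 [ 567.  -102.3  231. ]
 [ 586.1  -23.7  231. ]] [615.9 -72.6 231. ] [57.4 57.5 57.2 57.3] [  31.5  -58.9 -148.7  121.3]
balls sc [[ 661.1  -43.1  231. ]
 [ 644.7 -120.9  231. ]
 [ 567.3 -101.2  231. ]
 [ 585.6  -24.   231. ]] [614.7 -72.3 231. ] [54.9 57.1 55.5 56.4] [  32.2  -58.3 -148.6  121.1]
[665.1 -41.9 227.8]
[ 645.3 -121.3  230.9]
[ 566.7 -102.   231.9]
[586.2 -23.6 230.3]
hubtop [617.1 -71.9 245. ] [618.6 -72.1 237.1]
bolts [629.8  -4.3 198. ] [ 605.8 -139.2  198. ] [617.8 -71.8 198. ] -10.084118663162059
handle [465.8 -47.4  73. ] [544.  -59.4  73. ] net [465.1 -43.1  73. ] [462.4 -46.   73. ]
btn [ 517.6 -172.5   64.2] [ 518.6 -173.7   53. ] [ 525.1 -169.5   53. ]
```

Call:
{"method": "step_arm", "body": {
  "targets": [
    {"dp":[-0.12,-0.143,0],"angular":[0,0,0],"fingers":1},
    {"dp":[-0.24,-0.286,0],"angular":[0,0,0],"fingers":1},
    {"dp":[-0.36,-0.43,0],"angular":[0,0,0],"fingers":1},
    {"dp":[-0.48,-0.573,0],"angular":[0,0,0],"fingers":1},
    {"dp":[-0.6,-0.716,0],"angular":[0,0,0],"fingers":1},
    {"dp":[-0.724,-0.859,0],"angular":[0,0,0],"fingers":1},
    {"dp":[-0.724,-0.859,0],"angular":[0,0,0],"fingers":1},
    {"dp":[-0.724,-0.859,0],"angular":[0,0,0],"fingers":1}
  ]
}}

```text
time: 2.2
tool_pos: [261.1, 369.3, 231.5]
tcp_rot: [180.0, -0.0, 163.4]
ft_force: [-0.6, 0.1, 1.2]
finger_gap: 0.2
grip_force: 0.0
```

Call:
{"method": "step_arm", "body": {
  "targets": [
    {"dp":[-0.12,-0.143,0],"angular":[0,0,0],"fingers":1},
    {"dp":[-0.24,-0.286,0],"angular":[0,0,0],"fingers":1},
    {"dp":[-0.36,-0.43,0],"angular":[0,0,0],"fingers":1},
    {"dp":[-0.48,-0.573,0],"angular":[0,0,0],"fingers":1},
    {"dp":[-0.6,-0.716,0],"angular":[0,0,0],"fingers":1},
    {"dp":[-0.724,-0.859,0],"angular":[0,0,0],"fingers":1},
    {"dp":[-0.724,-0.859,0],"angular":[0,0,0],"fingers":1},
    {"dp":[-0.724,-0.859,0],"angular":[0,0,0],"fingers":1}
  ]
}}

```text
time: 3.2
tool_pos: [350.6, 163.9, 231.3]
tcp_rot: [180.0, -0.0, 163.4]
ft_force: [0.2, 0.3, 0.1]
finger_gap: 0.0
grip_force: 0.0
```

Call:
{"method": "step_arm", "body": {
  "targets": [
    {"dp":[-0.12,-0.143,0],"angular":[0,0,0],"fingers":1},
    {"dp":[-0.24,-0.286,0],"angular":[0,0,0],"fingers":1},
    {"dp":[-0.36,-0.43,0],"angular":[0,0,-0.01],"fingers":1},
    {"dp":[-0.48,-0.573,0],"angular":[0,0,-0.02],"fingers":1},
    {"dp":[-0.6,-0.716,0],"angular":[0,0,-0.03],"fingers":1},
    {"dp":[-0.724,-0.859,0],"angular":[0,0,-0.0395],"fingers":1},
    {"dp":[-0.724,-0.859,0],"angular":[0,0,-0.0395],"fingers":1},
    {"dp":[-0.724,-0.859,0],"angular":[0,0,-0.0395],"fingers":1}
  ]
}}

```text
time: 4.2
tool_pos: [440.4, -41.6, 231.1]
tcp_rot: [180.0, -0.0, 170.6]
ft_force: [-0.4, -0.3, 0.9]
finger_gap: 0.3
grip_force: 0.0
```

Call:
{"method": "step_arm", "body": {
  "targets": [
    {"dp":[0,0,0.15],"angular":[0,0,0],"fingers":1},
    {"dp":[0,0,0.32],"angular":[0,0,0],"fingers":1},
    {"dp":[0,0,0.5],"angular":[0,0,0],"fingers":1},
    {"dp":[0,0,0.68],"angular":[0,0,0],"fingers":1},
    {"dp":[0,0,0.8],"angular":[0,0,0],"fingers":1},
    {"dp":[0,0,0.84],"angular":[0,0,0],"fingers":1},
    {"dp":[0,0,0.84],"angular":[0,0,0],"fingers":1},
    {"dp":[0,0,0.84],"angular":[0,0,0],"fingers":1}
  ]
}}

```text
time: 5.2
tool_pos: [441.5, -42.9, 64.7]
tcp_rot: [-180.0, 0.1, 170.5]
ft_force: [0.5, -0.8, -0.3]
finger_gap: 0.0
grip_force: 0.0
```

Run:
```python
from h import *
a=snapshot('scene')[170:320,160:330];b=snapshot('top')[120:270,180:350]
cv2.imwrite('pics/p1.png',np.hstack([cv2.resize(i,None,fx=2.3,fy=2.3,interpolation=3) for i in(a,b)]))
print(sense()['ft_force'],sense()['tool_pos'])
```

```text
[-0.38454953 -0.2115734  -0.32799033] [441.42217891 -43.1115476   64.57061982]
```

View pics/p1.png

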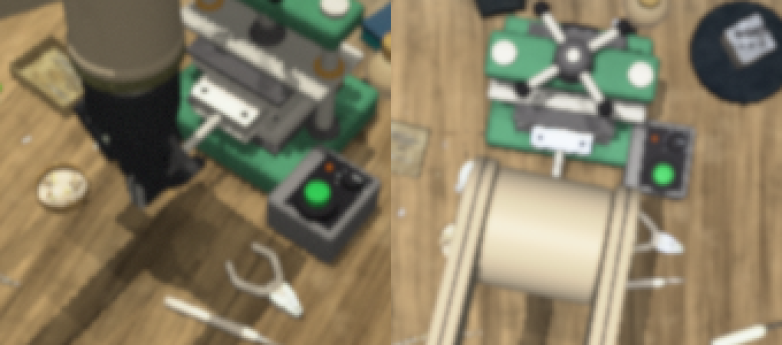

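The scene view shows the shut fingers just in front of the knob, clear of the dish. In the top view the arm hides the knob.

Call:
{"method": "step_arm", "body": {
  "targets": [
    {"dp":[-0.04,0,0],"angular":[0,0,0],"fingers":1},
    {"dp":[-0.07,0,0],"angular":[0,0,0],"fingers":1},
    {"dp":[-0.1,0,0],"angular":[0,0,0],"fingers":1},
    {"dp":[-0.125,0,0],"angular":[0,0,0],"fingers":1},
    {"dp":[-0.15,0,0],"angular":[0,0,0],"fingers":1},
    {"dp":[-0.17,0,0],"angular":[0,0,0],"fingers":1},
    {"dp":[-0.185,0,0],"angular":[0,0,0],"fingers":1},
    {"dp":[-0.195,0,0],"angular":[0,0,0],"fingers":1}
  ]
}}

```text
time: 6.3
tool_pos: [479.0, -49.5, 63.2]
tcp_rot: [-180.0, -0.0, 170.5]
ft_force: [-3.9, 0.8, 2.7]
finger_gap: -0.5
grip_force: 2.1
```

Call:
{"method": "step_arm", "body": {
  "targets": [
    {"dp":[-0.003,0,0],"angular":[0,0,0],"fingers":1},
    {"dp":[-0.006,0,0],"angular":[0,0,0],"fingers":1},
    {"dp":[-0.009,0,0],"angular":[0,0,0],"fingers":1},
    {"dp":[-0.012,0,0],"angular":[0,0,0],"fingers":1},
    {"dp":[-0.015,0,0],"angular":[0,0,0],"fingers":1},
    {"dp":[-0.015,0,0],"angular":[0,0,0],"fingers":1},
    {"dp":[-0.015,0,0],"angular":[0,0,0],"fingers":1},
    {"dp":[-0.015,0,0],"angular":[0,0,0],"fingers":1}
  ]
}}

```text
time: 7.3
tool_pos: [481.7, -49.9, 63.3]
tcp_rot: [180.0, -0.0, 170.5]
ft_force: [-4.9, 1.8, 2.6]
finger_gap: -0.0
grip_force: 2.6
```

Call:
{"method": "step_arm", "body": {
  "targets": [
    {"dp":[-0.003,0,0],"angular":[0,0,0],"fingers":1},
    {"dp":[-0.006,0,0],"angular":[0,0,0],"fingers":1},
    {"dp":[-0.009,0,0],"angular":[0,0,0],"fingers":1},
    {"dp":[-0.012,0,0],"angular":[0,0,0],"fingers":1},
    {"dp":[-0.015,0,0],"angular":[0,0,0],"fingers":1},
    {"dp":[-0.018,0,0],"angular":[0,0,0],"fingers":1},
    {"dp":[-0.02,0,0],"angular":[0,0,0],"fingers":1},
    {"dp":[-0.02,0,0],"angular":[0,0,0],"fingers":1}
  ]
}}

```text
time: 8.3
tool_pos: [481.6, -49.6, 61.8]
tcp_rot: [180.0, -0.5, 170.5]
ft_force: [-21.9, 4.6, 12.8]
finger_gap: -0.3
grip_force: 11.1
```

The frame is against the stop: 22 N with no further advance. Next I back off, rise, and move over the wheel.

Call:
{"method": "step_arm", "body": {
  "targets": [
    {"dp":[0.08,0,0],"angular":[0,0,0],"fingers":1},
    {"dp":[0.15,0,0],"angular":[0,0,0],"fingers":1},
    {"dp":[0.15,0,-0.2],"angular":[0,0,0],"fingers":1},
    {"dp":[0.15,0,-0.4],"angular":[0,0,0],"fingers":1},
    {"dp":[0.15,0,-0.6],"angular":[0,0,0],"fingers":1},
    {"dp":[0.15,0,-0.8],"angular":[0,0,0],"fingers":1},
    {"dp":[0.15,0,-1],"angular":[0,0,0],"fingers":1},
    {"dp":[0.15,0,-1],"angular":[0,0,0],"fingers":1}
  ]
}}

```text
time: 9.3
tool_pos: [458.9, -46.2, 267.8]
tcp_rot: [-180.0, 0.5, 170.5]
ft_force: [1.1, -0.8, 0.2]
finger_gap: 0.3
grip_force: 0.0
```

Call:
{"method": "step_arm", "body": {
  "targets": [
    {"dp":[-0.12,-0.03,0],"angular":[0,0,-0.03],"fingers":1},
    {"dp":[-0.25,-0.07,0],"angular":[0,0,-0.07],"fingers":1},
    {"dp":[-0.38,-0.1,0],"angular":[0,0,-0.11],"fingers":1},
    {"dp":[-0.5,-0.14,0],"angular":[0,0,-0.15],"fingers":1},
    {"dp":[-0.63,-0.18,0],"angular":[0,0,-0.19],"fingers":1},
    {"dp":[-0.76,-0.21,0],"angular":[0,0,-0.227],"fingers":1},
    {"dp":[-0.76,-0.21,0],"angular":[0,0,-0.227],"fingers":1},
    {"dp":[-0.76,-0.21,0],"angular":[0,0,-0.227],"fingers":1}
  ]
}}

```text
time: 10.3
tool_pos: [598.8, -112.0, 262.3]
tcp_rot: [179.9, -0.0, -148.7]
ft_force: [-0.4, -0.6, -0.5]
finger_gap: -0.3
grip_force: 0.0
```

Run:
```python
from h import *
np.set_printoptions(precision=1,suppress=True)
a=snapshot('scene')[60:260,160:360];b=snapshot('top')[60:260,170:370]
cv2.imwrite('pics/p2.png',np.hstack([cv2.resize(i,None,fx=2,fy=2,interpolation=3) for i in(a,b)]))
s=sense();print(s['tool_pos'],s['tcp_rot'],s['joint_pos'],s['ft_force'])
```

```text
[ 598.7 -111.9  263.1] [ 180.    -0.  -148.7] [ -15.4    8.3   81.1    0.    90.6 -136.7] [0.  0.5 0.4]
```

View pics/p2.png

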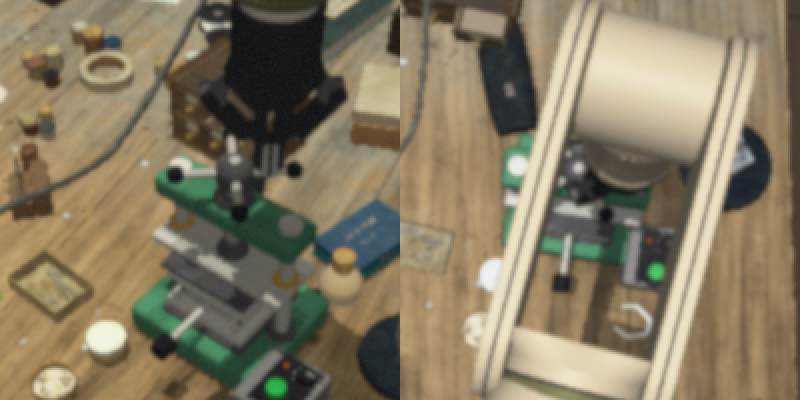

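The scene view shows the shut fingertips above the gap between the near spoke and the right spoke; the frame is deep in the press.

Call:
{"method": "step_arm", "body": {
  "targets": [
    {"dp":[0,0,0.04],"angular":[0,0,0],"fingers":1},
    {"dp":[0,0,0.08],"angular":[0,0,0],"fingers":1},
    {"dp":[0,0,0.12],"angular":[0,0,0],"fingers":1},
    {"dp":[0,0,0.16],"angular":[0,0,0],"fingers":1},
    {"dp":[0,0,0.2],"angular":[0,0,0],"fingers":1},
    {"dp":[0,0,0.225],"angular":[0,0,0],"fingers":1},
    {"dp":[0,0,0.225],"angular":[0,0,0],"fingers":1},
    {"dp":[0,0,0.225],"angular":[0,0,0],"fingers":1}
  ]
}}

```text
time: 11.4
tool_pos: [599.4, -112.2, 218.7]
tcp_rot: [-180.0, 0.0, -148.6]
ft_force: [0.7, 0.4, -0.2]
finger_gap: -0.6
grip_force: 0.0
```

```bash
cat >> h.py <<'E'
def arc(x,y,yaw,phis,r=35,d=19,c=(616,-72.3)):
    w=np.radians(yaw);ex=np.array([np.cos(w),np.sin(w)]);ey=np.array([np.sin(w),-np.cos(w)])
    for p,dd in zip(phis,np.broadcast_to(d,len(phis))):
        q=np.radians(p);u=np.array([np.cos(q),np.sin(q)]);n=np.array([-u[1],u[0]])
        P=np.array(c)+r*u+dd*n;v=P-[x,y]
        print(p,P.round(1),'dp',round(v@ex/200,3),round(v@ey/200,3),'ang',round(-(p-yaw)/180,3))
E
python3 - <<'E'
from h import *
s=sense();print(s['tool_pos'],s['ft_force'])
arc(599.1,-111.9,211.3,[211.3,208,202,196,190,184,178,172],d=[21]+[18]*7)
E
```

```text
[ 599.39574204 -112.20866025  218.68887565] [ 0.7224092   0.40308972 -0.23061582]
211.3 [ 597.  -108.4] dp -0.0 0.02 ang -0.0
208 [ 593.5 -104.6] dp 0.005 0.046 ang 0.018
202 [ 590.3 -102.1] dp 0.012 0.065 ang 0.052
196 [587.3 -99.3] dp 0.017 0.085 ang 0.085
190 [584.7 -96.1] dp 0.021 0.105 ang 0.118
184 [582.3 -92.7] dp 0.022 0.126 ang 0.152
178 [580.4 -89.1] dp 0.021 0.146 ang 0.185
172 [578.8 -85.3] dp 0.017 0.166 ang 0.218
```

Call:
{"method": "step_arm", "body": {
  "targets": [
    {"dp":[0,0.02,0],"angular":[0,0,0],"fingers":1},
    {"dp":[0.005,0.046,0],"angular":[0,0,0.018],"fingers":1},
    {"dp":[0.012,0.065,0],"angular":[0,0,0.052],"fingers":1},
    {"dp":[0.017,0.085,0],"angular":[0,0,0.085],"fingers":1},
    {"dp":[0.021,0.105,0],"angular":[0,0,0.118],"fingers":1},
    {"dp":[0.022,0.126,0],"angular":[0,0,0.152],"fingers":1},
    {"dp":[0.021,0.146,0],"angular":[0,0,0.185],"fingers":1},
    {"dp":[0.017,0.166,0],"angular":[0,0,0.218],"fingers":1}
  ]
}}

```text
time: 12.4
tool_pos: [578.7, -85.9, 218.5]
tcp_rot: [-179.9, -0.0, 171.9]
ft_force: [-0.2, -2.7, -0.2]
finger_gap: 0.1
grip_force: 1.1
```

Run:
```python
from h import *
s=sense();print(s['tool_pos'],s['tcp_rot'],s['ft_force'])
arc(578.8,-85.3,172,[166,159,152,145,138,131,124,117],d=17)
```

```text
[578.70069871 -85.94987255 218.49284614] [-1.79942592e+02 -1.76426545e-05  1.71911289e+02] [-0.21416522 -2.72176771 -0.16960453]
166 [577.9 -80.3] dp 0.008 0.024 ang 0.033
159 [577.2 -75.6] dp 0.014 0.047 ang 0.072
152 [577.1 -70.9] dp 0.018 0.07 ang 0.111
145 [577.6 -66.2] dp 0.019 0.094 ang 0.15
138 [578.6 -61.5] dp 0.017 0.118 ang 0.189
131 [580.2 -57. ] dp 0.013 0.141 ang 0.228
124 [582.3 -52.8] dp 0.005 0.163 ang 0.267
117 [585.  -48.8] dp -0.005 0.185 ang 0.306
```

Call:
{"method": "step_arm", "body": {
  "targets": [
    {"dp":[0.008,0.024,0],"angular":[0,0,0.033],"fingers":1},
    {"dp":[0.014,0.047,0],"angular":[0,0,0.072],"fingers":1},
    {"dp":[0.018,0.07,0],"angular":[0,0,0.111],"fingers":1},
    {"dp":[0.019,0.094,0],"angular":[0,0,0.15],"fingers":1},
    {"dp":[0.017,0.118,0],"angular":[0,0,0.189],"fingers":1},
    {"dp":[0.013,0.141,0],"angular":[0,0,0.228],"fingers":1},
    {"dp":[0.005,0.163,0],"angular":[0,0,0.267],"fingers":1},
    {"dp":[-0.005,0.185,0],"angular":[0,0,0.306],"fingers":1}
  ]
}}

```text
time: 13.4
tool_pos: [584.5, -49.0, 218.2]
tcp_rot: [-179.9, -0.0, 116.8]
ft_force: [-3.3, -1.4, -0.9]
finger_gap: 0.0
grip_force: 1.2
```

Run:
```python
from h import *
s=sense();print(s['tool_pos'],s['tcp_rot'],s['ft_force'])
arc(585,-48.8,117,[112,107,102,97,92,87,82,77],d=16)
```

```text
[584.45897811 -48.99485399 218.18533218] [-1.79925391e+02 -1.83186380e-02  1.16809112e+02] [-3.32837    -1.4248359  -0.86728176]
112 [588.1 -45.8] dp 0.006 0.02 ang 0.028
107 [590.5 -43.5] dp 0.011 0.036 ang 0.056
102 [593.1 -41.4] dp 0.015 0.053 ang 0.083
97 [595.9 -39.5] dp 0.017 0.069 ang 0.111
92 [598.8 -37.9] dp 0.017 0.086 ang 0.139
87 [601.9 -36.5] dp 0.016 0.103 ang 0.167
82 [605.  -35.4] dp 0.014 0.12 ang 0.194
77 [608.3 -34.6] dp 0.01 0.136 ang 0.222
```

Call:
{"method": "step_arm", "body": {
  "targets": [
    {"dp":[0.003,0.01,0],"angular":[0,0,0.014],"fingers":1},
    {"dp":[0.006,0.02,0],"angular":[0,0,0.028],"fingers":1},
    {"dp":[0.008,0.028,0],"angular":[0,0,0.042],"fingers":1},
    {"dp":[0.011,0.036,0],"angular":[0,0,0.056],"fingers":1},
    {"dp":[0.013,0.044,0],"angular":[0,0,0.07],"fingers":1},
    {"dp":[0.015,0.053,0],"angular":[0,0,0.083],"fingers":1},
    {"dp":[0.016,0.061,0],"angular":[0,0,0.097],"fingers":1},
    {"dp":[0.017,0.069,0],"angular":[0,0,0.111],"fingers":1}
  ]
}}

```text
time: 14.4
tool_pos: [595.2, -39.6, 218.2]
tcp_rot: [-179.9, -0.0, 97.0]
ft_force: [-2.5, -0.7, -0.3]
finger_gap: -0.2
grip_force: 1.2
```

Run:
```python
from h import *
snapshot('scene');snapshot('top')
s=sense();print(s['tool_pos'],s['tcp_rot'],s['ft_force'])
arc(595.9,-39.5,97,[94,91,88.5,86,83.5,81,79,77],d=16)
for l in('upper_platen','wheel_hub'):
  for n in('scene','top'): print(n,l,[(np.round(r['at'],1),round(r['conf'],2)) for r in pinpoint(n,l)[:3]])
```

```text
[595.36199692 -39.54907258 218.19220358] [-1.79943580e+02 -8.94849733e-03  9.70451817e+01] [-2.34674995  0.90921635 -1.21216597]
94 [597.6 -38.5] dp 0.004 0.009 ang 0.017
91 [599.4 -37.6] dp 0.007 0.018 ang 0.033
88.5 [600.9 -36.9] dp 0.01 0.027 ang 0.047
86 [602.5 -36.3] dp 0.012 0.035 ang 0.061
83.5 [604.1 -35.7] dp 0.014 0.043 ang 0.075
81 [605.7 -35.2] dp 0.015 0.051 ang 0.089
79 [607.  -34.9] dp 0.016 0.058 ang 0.1
77 [608.3 -34.6] dp 0.017 0.064 ang 0.111
scene upper_platen [(array([239.2, 237.4]), 0.58)]
top upper_platen [(array([259.4, 155.2]), 0.68)]
scene wheel_hub [(array([275.7, 148.7]), 0.78)]
top wheel_hub [(array([258.1, 144.2]), 0.46)]
```

Call:
{"method": "step_arm", "body": {
  "targets": [
    {"dp":[0.004,0.009,0],"angular":[0,0,0.017],"fingers":1},
    {"dp":[0.007,0.018,0],"angular":[0,0,0.033],"fingers":1},
    {"dp":[0.01,0.027,0],"angular":[0,0,0.047],"fingers":1},
    {"dp":[0.012,0.035,0],"angular":[0,0,0.061],"fingers":1},
    {"dp":[0.014,0.043,0],"angular":[0,0,0.075],"fingers":1},
    {"dp":[0.015,0.051,0],"angular":[0,0,0.089],"fingers":1},
    {"dp":[0.016,0.058,0],"angular":[0,0,0.1],"fingers":1},
    {"dp":[0.017,0.064,0],"angular":[0,0,0.111],"fingers":1}
  ]
}}

```text
time: 15.7
tool_pos: [607.3, -34.7, 218.0]
tcp_rot: [-179.9, 0.0, 77.0]
ft_force: [-7.2, 1.4, 1.2]
finger_gap: 0.2
grip_force: 3.9
```

Run:
```python
from h import *
s=sense();print(s['tool_pos'],s['tcp_rot'],s['ft_force'])
arc(608.3,-34.6,77,[74,71,69,67,65,63,62,61],d=16)
```

```text
[607.34662672 -34.675611   218.01694983] [-1.79882393e+02  8.26321988e-03  7.70222009e+01] [-7.18655363  1.38514519  1.17193473]
74 [610.3 -34.2] dp 0.004 0.009 ang 0.017
71 [612.3 -34. ] dp 0.007 0.019 ang 0.033
69 [613.6 -33.9] dp 0.009 0.025 ang 0.044
67 [614.9 -33.8] dp 0.011 0.032 ang 0.056
65 [616.3 -33.8] dp 0.013 0.038 ang 0.067
63 [617.6 -33.9] dp 0.014 0.045 ang 0.078
62 [618.3 -33.9] dp 0.015 0.048 ang 0.083
61 [619.  -33.9] dp 0.015 0.051 ang 0.089
```

Call:
{"method": "step_arm", "body": {
  "targets": [
    {"dp":[0.002,0.005,0],"angular":[0,0,0.009],"fingers":1},
    {"dp":[0.004,0.009,0],"angular":[0,0,0.017],"fingers":1},
    {"dp":[0.006,0.014,0],"angular":[0,0,0.025],"fingers":1},
    {"dp":[0.007,0.019,0],"angular":[0,0,0.033],"fingers":1},
    {"dp":[0.007,0.019,0],"angular":[0,0,0.033],"fingers":1},
    {"dp":[0.007,0.019,0],"angular":[0,0,0.033],"fingers":1},
    {"dp":[0.007,0.019,0],"angular":[0,0,0.033],"fingers":1},
    {"dp":[0.007,0.019,0],"angular":[0,0,0.033],"fingers":1}
  ]
}}

```text
time: 16.7
tool_pos: [610.0, -33.8, 218.0]
tcp_rot: [-179.7, 0.0, 71.2]
ft_force: [-15.2, 4.0, 4.2]
finger_gap: 0.0
grip_force: 7.7
```

The wheel is tight at about 16 N. Next I back off, rise, and go over the button.

Call:
{"method": "step_arm", "body": {
  "targets": [
    {"dp":[0,-0.02,0],"angular":[0,0,0],"fingers":1},
    {"dp":[0,-0.034,0],"angular":[0,0,0],"fingers":1},
    {"dp":[0,-0.034,0],"angular":[0,0,0],"fingers":1},
    {"dp":[0,-0.034,-0.05],"angular":[0,0,0],"fingers":1},
    {"dp":[0,-0.034,-0.12],"angular":[0,0,0],"fingers":1},
    {"dp":[0,-0.034,-0.2],"angular":[0,0,0],"fingers":1},
    {"dp":[0,-0.034,-0.25],"angular":[0,0,0],"fingers":1},
    {"dp":[0,-0.034,-0.25],"angular":[0,0,0],"fingers":1}
  ]
}}

```text
time: 17.7
tool_pos: [606.4, -32.2, 270.0]
tcp_rot: [179.9, -0.0, 71.1]
ft_force: [0.4, -0.6, -0.8]
finger_gap: -0.1
grip_force: 0.0
```

Call:
{"method": "step_arm", "body": {
  "targets": [
    {"dp":[-0.13,-0.03,0],"angular":[0,0,-0.01],"fingers":1},
    {"dp":[-0.26,-0.06,0],"angular":[0,0,-0.02],"fingers":1},
    {"dp":[-0.39,-0.09,0],"angular":[0,0,-0.03],"fingers":1},
    {"dp":[-0.52,-0.12,0],"angular":[0,0,-0.04],"fingers":1},
    {"dp":[-0.65,-0.15,0],"angular":[0,0,-0.05],"fingers":1},
    {"dp":[-0.803,-0.18,0],"angular":[0,0,-0.053],"fingers":1},
    {"dp":[-0.803,-0.18,0],"angular":[0,0,-0.053],"fingers":1},
    {"dp":[-0.803,-0.18,0],"angular":[0,0,-0.053],"fingers":1}
  ]
}}

```text
time: 18.7
tool_pos: [519.7, -172.2, 267.9]
tcp_rot: [-180.0, -0.0, 80.7]
ft_force: [-0.3, 0.0, 0.7]
finger_gap: 0.1
grip_force: 0.0
```

Run:
```python
from h import *
np.set_printoptions(precision=1,suppress=True)
a=snapshot('scene')
cv2.imwrite('pics/p3.png',cv2.resize(a[90:330,170:370],None,fx=2.4,fy=2.4,interpolation=3))
print([(r['at'],r['conf']) for r in pinpoint('scene','start_button_top')],[(r['at'],r['conf']) for r in masks_of('scene','start_button_top')])
print(proj('scene',(518.5,-171.5,62)),proj('scene',(518.5,-171.5,54)))
s=sense();print(s['time'],s['tool_pos'],s['tcp_rot'],s['ft_force'])
```

```text
[([295.8, 253.2], 0.65), ([213.4, 234.8], 0.58)] []
[297.6 253.9] [297.4 256.2]
18.85 [ 520.  -171.7  268.1] [-180.    -0.    80.7] [ 0.  -1.4 -0.3]
```

View pics/p3.png

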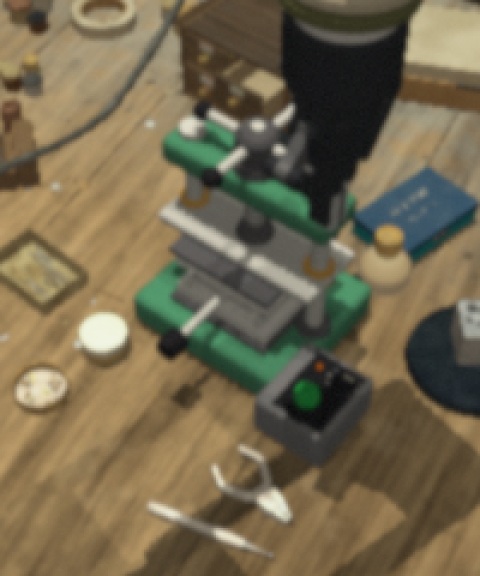

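The platen is down and the frame is in. The button shows at (298, 254), which matches my target at z of about 62. I descend on it.

Call:
{"method": "step_arm", "body": {
  "targets": [
    {"dp":[0,0,0.15],"angular":[0,0,0],"fingers":1},
    {"dp":[0,0,0.32],"angular":[0,0,0],"fingers":1},
    {"dp":[0,0,0.5],"angular":[0,0,0],"fingers":1},
    {"dp":[0,0,0.68],"angular":[0,0,0],"fingers":1},
    {"dp":[0,0,0.82],"angular":[0,0,0],"fingers":1},
    {"dp":[0,0,0.92],"angular":[0,0,0],"fingers":1},
    {"dp":[0,0,0.96],"angular":[0,0,0],"fingers":1},
    {"dp":[0,0,0.96],"angular":[0,0,0],"fingers":1}
  ]
}}

```text
time: 19.85
tool_pos: [519.7, -172.0, 76.1]
tcp_rot: [-180.0, -0.0, 80.7]
ft_force: [-0.0, 0.3, 0.4]
finger_gap: 0.0
grip_force: 0.0
```

Call:
{"method": "step_arm", "body": {
  "targets": [
    {"dp":[0,0,0.015],"angular":[0,0,0],"fingers":1},
    {"dp":[0,0,0.03],"angular":[0,0,0],"fingers":1},
    {"dp":[0,0,0.04],"angular":[0,0,0],"fingers":1},
    {"dp":[0,0,0.05],"angular":[0,0,0],"fingers":1},
    {"dp":[0,0,0.06],"angular":[0,0,0],"fingers":1},
    {"dp":[0,0,0.065],"angular":[0,0,0],"fingers":1},
    {"dp":[0,0,0.07],"angular":[0,0,0],"fingers":1},
    {"dp":[0,0,0.07],"angular":[0,0,0],"fingers":1}
  ]
}}

```text
time: 20.85
tool_pos: [520.0, -172.6, 62.6]
tcp_rot: [180.0, 0.0, 80.7]
ft_force: [-0.3, 0.1, 5.1]
finger_gap: -0.0
grip_force: 2.0
```

Call:
{"method": "step_arm", "body": {
  "targets": [
    {"dp":[0,0,0.004],"angular":[0,0,0],"fingers":1},
    {"dp":[0,0,0.008],"angular":[0,0,0],"fingers":1},
    {"dp":[0,0,0.012],"angular":[0,0,0],"fingers":1},
    {"dp":[0,0,0.016],"angular":[0,0,0],"fingers":1},
    {"dp":[0,0,0.018],"angular":[0,0,0],"fingers":1},
    {"dp":[0,0,0.018],"angular":[0,0,0],"fingers":1},
    {"dp":[0,0,0.018],"angular":[0,0,0],"fingers":1},
    {"dp":[0,0,0.018],"angular":[0,0,0],"fingers":1}
  ]
}}

```text
time: 21.85
tool_pos: [520.3, -172.7, 62.0]
tcp_rot: [179.9, 0.0, 80.7]
ft_force: [-12.9, 5.7, 30.7]
finger_gap: -0.3
grip_force: 15.4
```

The button seems bottomed. I rise slightly to check its spring force.

Call:
{"method": "step_arm", "body": {
  "targets": [
    {"dp":[0,0,-0.01],"angular":[0,0,0],"fingers":1},
    {"dp":[0,0,-0.02],"angular":[0,0,0],"fingers":1},
    {"dp":[0,0,-0.03],"angular":[0,0,0],"fingers":1},
    {"dp":[0,0,-0.03],"angular":[0,0,0],"fingers":1},
    {"dp":[0,0,-0.03],"angular":[0,0,0],"fingers":1},
    {"dp":[0,0,-0.03],"angular":[0,0,0],"fingers":1},
    {"dp":[0,0,-0.03],"angular":[0,0,0],"fingers":1},
    {"dp":[0,0,-0.03],"angular":[0,0,0],"fingers":1}
  ]
}}

```text
time: 22.85
tool_pos: [519.9, -172.5, 64.7]
tcp_rot: [180.0, 0.0, 80.7]
ft_force: [2.4, -0.3, 2.7]
finger_gap: 0.2
grip_force: 1.4
```

Run:
```python
from h import *
F=[]
for i in range(5):
    snapshot('scene');s=sense();F.append(s['ft_force'])
print(np.mean(F,0),s['tool_pos'],s['time'])
```

```text
[ 2.17483747 -1.07881918  2.53367234] [ 519.75458678 -172.47648322   64.68919187] 23.1
```

The spring behaves as expected: 2.5 N at 64.7 mm and bottomed at 62 mm. So the button was fully pressed. I rise clear and check.

Call:
{"method": "step_arm", "body": {
  "targets": [
    {"dp":[0,0,-0.1],"angular":[0,0,0],"fingers":1},
    {"dp":[0,0,-0.25],"angular":[0,0,0],"fingers":1},
    {"dp":[0,0,-0.45],"angular":[0,0,0],"fingers":1},
    {"dp":[0,0,-0.65],"angular":[0,0,0],"fingers":1},
    {"dp":[0,0,-0.85],"angular":[0,0,0],"fingers":1},
    {"dp":[0,0,-1],"angular":[0,0,0],"fingers":1},
    {"dp":[0,0,-1],"angular":[0,0,0],"fingers":1},
    {"dp":[0,0,-1],"angular":[0,0,0],"fingers":1}
  ]
}}

```text
time: 24.1
tool_pos: [519.0, -172.1, 263.0]
tcp_rot: [-179.9, -0.0, 80.7]
ft_force: [-0.8, 0.7, -0.1]
finger_gap: -0.2
grip_force: 0.0
```

Run:
```python
from h import *
np.set_printoptions(precision=1,suppress=True)
a=snapshot('scene')[110:310,180:340];b=snapshot('top')[90:290,180:340]
cv2.imwrite('pics/p4.png',np.hstack([cv2.resize(i,None,fx=2.5,fy=2.5,interpolation=3) for i in(a,b)]))
for n in('scene','top'):
  for l in('handle_end','scalpel','pliers','ring_dish','talc_pot'):print(n,l,[(r['at'],r['conf']) for r in pinpoint(n,l)[:2]])
print('home handle px',proj('scene',(492.7,-51.7,73)),proj('top',(492.7,-51.7,73)))
```

```text
scene handle_end []
scene scalpel [([257.8, 314.6], 0.72)]
scene pliers [([278.2, 294.9], 0.87), ([256.3, 137.5], 0.7)]
scene ring_dish [([186.5, 255.0], 0.57)]
scene talc_pot [([213.0, 234.2], 0.72)]
top handle_end [([248.9, 207.6], 0.59)]
top scalpel [([287.1, 243.0], 0.5)]
top pliers [([292.7, 223.8], 0.74)]
top ring_dish [([209.5, 223.5], 0.83), ([234.6, 141.2], 0.34)]
top talc_pot [([216.1, 198.7], 0.78), ([252.4, 162.3], 0.34)]
home handle px [238.9 236.7] [250.4 206.2]
```

View pics/p4.png

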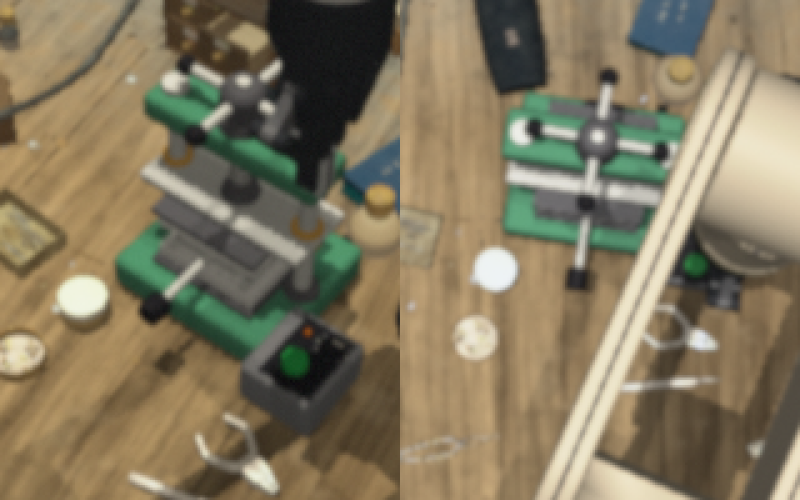

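The knob end shows at about (251, 205.6) in the top view, against (250.4, 206.2) predicted for home. The platen is down, the loose items have not moved, and the arm is clear.

```bash
python3 -c "
from bench import *
print(hand_in())"
```

```text
the job is handed in; nothing more can be done
None
```

I pushed the frame home against the back stop, turned the wheel tight (about 16 N at the spoke), then pressed the start button fully and released it; the job was handed in at about 25 s, and no verdict was shown.

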